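Clip the shaker platform onto its drive shaft

TASK

The shaker's platform has just been put back after cleaning. Take the larger of the two open fork clips off the bench by its upright tab, lay it flat on the platform in front of the drive shaft and push it sideways, open end first, into the groove under the shaft's head until it is fully home, then let go. Leave the smaller clip where it lies.

Things in the scene. Friction and masses are not known exactly. Their poses are not given: they have to be found in the camera images.
- clip: Larger flat steel fork clip, loose: 88 long, 66 wide, 8 thick, 100 g. Origin: underside, where the shaft axis sits when home; z up, +x out of the open mouth. Slot 26 wide, closed end at x=-7; prongs flare from x=16 to a 48 wide mouth at x=36. Back 44 wide, ends at x=-52. Upright tab on the back to hold or push: centre x=-40, y=0, 24 long (x), 14 thick (y), its top 48 above the underside (all mm).
- small_clip: Smaller clip of the same shape and steel, which does not fit this shaft (slot 10 mm): 56 mm long, 32 wide, 8 thick, tab top 34 above the underside, loose on the bench. Origin on its underside in its slot, +x out of its mouth. The two clips may lie in either place.
- shaft (a point): Point on the upright axis of the fixed shaker's shaft, at the platform's top, 60 mm above the bench. x level from the shaker's open front to its rear, z up. Platform 240 (x) by 220; front edge at x=-150, no rim; 8 high lips at rear and sides. Groove: neck 14 in diameter; above it a head 38 in diameter from z=16 to 28. Way in: from the front, along +x. Loose dish, 15 high, in the rear left corner.
Mind the look-alikes: they are no part of the job. What is shaped like the clip but green or turquoise is not meant.

How it is judged:
By the outcome, as a careful person would: the job done as asked, in the order asked, and still so for the second after the job is handed in, with the robot touching nothing.
It also fails if it takes over 43 s, if anything falls off the work surface, if the arm or the gripper's body presses on something with over 40 N, if the wrist force passes 120 N, or if a joint passes its speed limit or range.

ROBOT

A 6-joint arm with a two-finger parallel gripper is mounted at the origin on the work surface. World frame = base frame: x ahead of the robot, y to its left, z up, the work surface at z = 0. Lengths are in m, angles in rad, forces in N, time in s.
With the tool pointing down it reaches from about 0.3 to 0.775 m from the base axis. Payload 14.6 kg.
Tool frame: the origin (TCP) lies midway between the tips of the shut fingers; the grasp point (between the pads) lies 19 mm behind it; z points along the fingers, y is the line along which they close (so a half turn about z gives the same grasp; the last joint's range is limited). The gripper opens to 94 mm and grips with 3 to 60 N. Pads are 16 mm wide; open, the fingers measure 119 mm over their backs; the gripper's body (75 mm by 177 mm) begins 78 mm behind the grasp point.
Start: joints at [-1.307, 0.3, 1.521, -0, 1.321, -0.067], TCP at [0.179, -0.52, 0.205] pointing down, gripper open.
Joint ranges: [-3.03, 3.03], [-0.79, 2.21], [0.23, 2.52], [-1.04, 4.18], [0, 3.07], [-2.55, 2.55]. Speed limits (rad/s): [2.22, 2.22, 2.57, 3.14, 3.14, 3.14].

INTERFACE

Orientations are given as a unit quaternion [x, y, z, w].
In Python, from workcell import bot, gripper_to, ik, get_image, recognise gives the robot as it stands. The module is installed in compiled form; this text tells all that it offers. Calls block until the motion is done:
- bot.reach(position, orientation): joint-space move of the TCP to a pose.
- bot.servo_line(position, frame=None, feed=0.15, until_force=None): straight line of the TCP; frame=None keeps the orientation; feed is the mean speed in m/s. With until_force (N) it stops when the force on the tool has changed by that much, and returns True; else False.
- bot.move_j(angles): joint-space move.
- gripper_to(opening): opening from 0.0 (shut) to 1.0 (fully open); the grip force is fixed at half the most; returns when the fingers have stopped.
- bot.wait(seconds).
- ik(position, orientation): joint angles nearest the present ones, or None.
- bot.get_state(): the state.
- get_image(name): name is "scene" or "top"; returns a dict with "img" (400x640x3 uint8, blue, green, red), "fx", "fy", "cx", "cy" (pixels), "rvec" (rotation vector, rad) and "tvec" (3), from world to camera coordinates, as OpenCV has them. Camera axes: x right, y down, z forward; pixel columns grow to the right and rows downward; lengths in m; the calibration is good to about 2 mm. A picture is of the moment at which its call begins. There is no depth.
A pose or a line that the arm cannot do raises bot.IKError and nothing moves.
- bot.finish_job(): hands the job in; it is judged then, once.
Trained networks look in the newest picture that a camera, given by its name, has taken for a name from the list of things; names that differ only in an ending like _2 or _b are one class to them, and where a whole thing is asked for, a point or a joint stands for the part that bears it (a point fixed in the world has none). Each returns a list of dicts, best first, with "p" (0 to 1); they miss things now and then, are a little off and sometimes report something else, mostly with a low value. They report only what shows in the picture. A call takes as long as a camera call. They do not tell look-alikes from the thing itself.
- recognise(thing, camera): "box" ([left, top, right, bottom] in pixels, round what is visible of it).
The state is a dict: "clock": time; "joint_pos": joint angles; "dq": joint speeds; "tau": joint torques, N m; "tool_pos": TCP position; "tool_rot": TCP orientation; "force": force on the tool from outside, world axes, zero at the start; "torque": the same for the moment, N m; "gripper_width": opening from 0.0 (shut) to 1.0 (fully open); "grasp_force": force on a finger pad.
Only numpy, scipy, OpenCV 4.12 (cv2) and the standard library are available. Lean on these libraries where they do the work, as an engineer would, in place of code of your own. Each camera call takes 0.05 s, during which the arm holds its last target. There are 200 camera calls.

## Working session

There is one attempt and no reset: what is moved stays moved. The work goes in short steps, each a Python script; the robot and the scene stay as the last script left them, time stands still between calls to the robot, and variables do not carry over. Pictures are saved under pics/ and viewed, at most 10 in all, crops included, and the job is handed in when it is done.

```bash
mkdir -p pics; python3 - <<'E'
from workcell import *
import cv2
for n in ("scene","top"):
    d=get_image(n); cv2.imwrite(f"pics/{n}0.png",d["img"])
    print(n,d["fx"],d["fy"],d["cx"],d["cy"],d["rvec"],d["tvec"])
    for t in("clip","small_clip","shaft"):
        try: print(t,[(r["box"],round(r["p"],2)) for r in recognise(t,n)])
        except Exception as e: print(t,e)
print(bot.get_state())
E
```

```text
scene 379.7485712654062 379.7485712654062 315.01493476206895 197.9975097408416 [ 2.16499545  1.56824887 -0.42749179] [-0.07987187 -0.40180253  1.12389307]
clip [([335.7, 235.3, 382.4, 277.4], 0.97), ([294.8, 155.7, 327.6, 199.6], 0.96), ([278.3, 213.5, 307.4, 259.7], 0.71), ([128.2, 215.5, 174.6, 258.3], 0.64)]
small_clip [([192.7, 258.4, 202.0, 287.9], 0.65)]
shaft [([370.0, 136.5, 522.4, 257.3], 0.57)]
top 474.6598734690186 474.6598734690186 315.8421038958709 196.45730803376424 [ 2.08474894 -2.09123551  0.25675094] [-0.1039378   0.54368525  1.1145693 ]
clip [([294.0, 233.1, 314.2, 266.1], 0.91), ([271.1, 157.2, 307.5, 186.2], 0.86), ([320.9, 179.1, 350.1, 215.1], 0.71), ([434.3, 215.8, 464.9, 251.0], 0.68)]
small_clip [([408.2, 182.1, 419.0, 205.3], 0.61)]
shaft [([146.3, 132.9, 247.3, 250.5], 0.73)]
{'clock': 0.4, 'joint_pos': array([-1.30660279e+00,  3.00006596e-01,  1.52110957e+00, -8.69122396e-06,
        1.32073299e+00, -6.65844784e-02]), 'dq': array([ 0.00070338, -0.00090663, -0.00126394, -0.00036245,  0.00092266,
       -0.00066646]), 'tau': array([-1.75529181e-04, -5.31200337e+01, -3.52604234e+01,  7.08457804e-02,
        2.18711043e-02, -3.09489292e-05]), 'tool_pos': array([ 0.17861415, -0.52011899,  0.20534069]), 'tool_rot': array([ 9.86354200e-01,  1.64637104e-01, -1.68409433e-05, -1.27210115e-04]), 'force': array([ 0.03505525, -0.52819233,  0.48937437]), 'torque': array([0.04078804, 0.04311277, 0.02943736]), 'grasp_force': 0.0, 'gripper_width': 0.9981434540569342}
```

View pics/scene0.png

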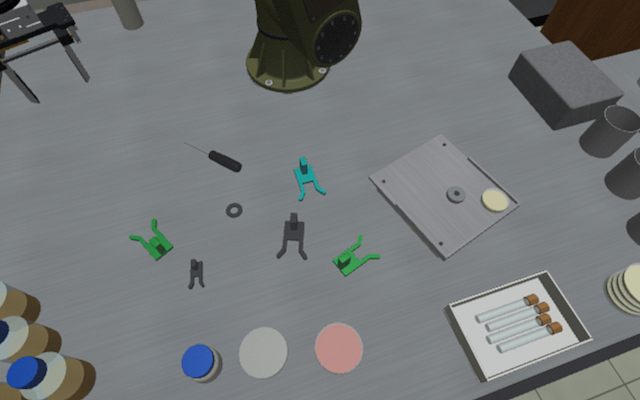

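View pics/top0.png

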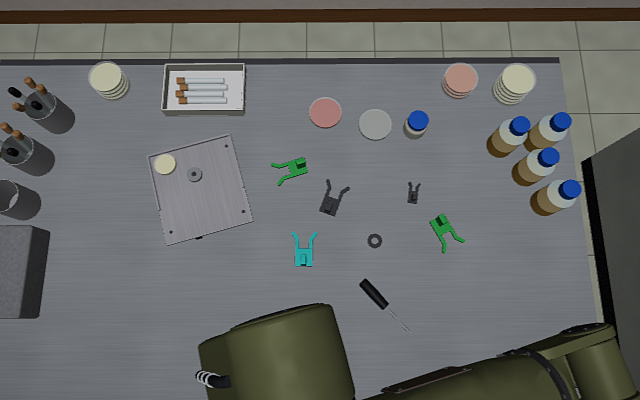

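The top view has four clip-shaped things plus a small one:
- Green at (290,170) and (447,232), and turquoise at (304,250): look-alikes.
- Dark steel at (334,197): large, so it fits the description of the clip.
- Dark steel at (413,193): the small clip.

The shaker's shaft is at about (194,174). I'll enlarge the crops to confirm.

```bash
python3 - <<'E'
import cv2,numpy as np
t=cv2.imread("pics/top0.png"); s=cv2.imread("pics/scene0.png")
r=lambda im,x,y,w,h,k:cv2.resize(im[y:y+h,x:x+w],None,fx=k,fy=k,interpolation=cv2.INTER_CUBIC)
a=np.hstack([r(t,310,170,50,50,8),r(s,268,205,50,62,8)[:400]]); cv2.imwrite("pics/c1.png",a)
b=np.hstack([r(t,140,128,120,120,3.3),r(s,363,128,162,135,2.45)[:396]] if 0 else [cv2.resize(t[128:248,140:260],(400,400),interpolation=2),cv2.resize(s[130:262,365:525],(400,330),interpolation=2)][:1]+[np.vstack([cv2.resize(s[130:262,365:525],(400,330),interpolation=2),np.zeros((70,400,3),np.uint8)])])
cv2.imwrite("pics/c2.png",b)
E
```

```text
(no output)
```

View pics/c1.png

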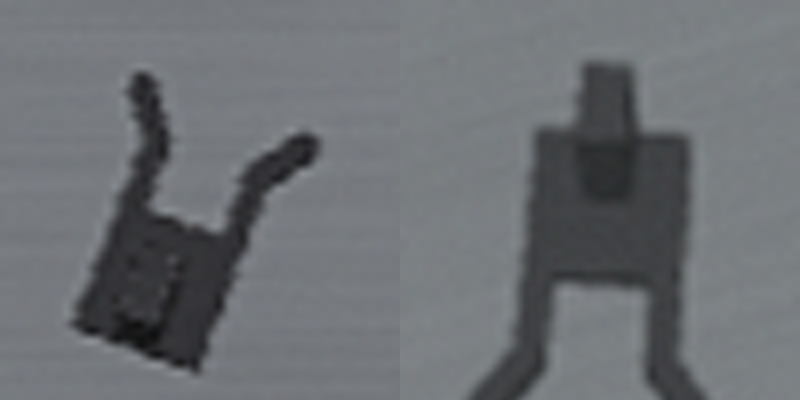

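View pics/c2.png

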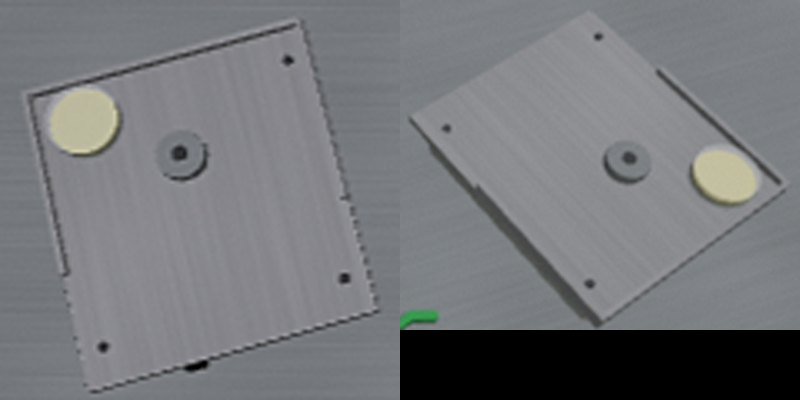

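The larger steel clip is confirmed: black plate, grey tab, mouth pointing up in the top view. The shaker's rimless front is the lower edge in the top view, and the dish is in the rear left corner. Next I'll fit both poses from image points in the two views.

```bash
cat > h.py <<'E'
from workcell import *
import numpy as np, cv2
from scipy.optimize import least_squares
from scipy.spatial.transform import Rotation as R
def cams(): return {n:get_image(n) for n in("top","scene")}
def proj(d,P):
    K=np.array([[d["fx"],0,d["cx"]],[0,d["fy"],d["cy"]],[0,0,1]])
    return cv2.projectPoints(np.float64(P).reshape(-1,3),np.float64(d["rvec"]),np.float64(d["tvec"]),K,None)[0].reshape(-1,2)
def place(q,P,z0): return R.from_euler("z",q[2]).apply(np.float64(P)/1000)+[q[0],q[1],z0]
def fit(ds,obs,z0,q0):
    f=lambda q:np.concatenate([(proj(ds[n],place(q,[o[0] for o in ob],z0))-[o[1] for o in ob]).ravel() for n,ob in obs.items()])
    s=least_squares(f,q0,loss="soft_l1"); return s.x,s.fun.reshape(-1,2)
def quat(yaw): # tool down, tool x along yaw
    return (R.from_euler("z",yaw)*R.from_euler("x",np.pi)).as_quat()
E
python3 - <<'E'
from h import *
ds=cams()
t=lambda x,y,k,ox,oy:((x+.5)/k-.5+ox,(y+.5)/k-.5+oy)
A=lambda x,y:t(x,y,8,310,170); B=lambda x,y:t(x,y,8,268,205)
obs={"top":[((-52,22,4),A(72,322)),((-52,-22,4),A(200,372)),((-7,13,8),A(147,208)),((-7,-13,8),A(224,235))],
 "scene":[((-52,-22,8),B(137,130)),((-52,22,8),B(290,133)),((-7,-13,8),B(155,278)),((-7,13,8),B(248,285))]}
q,r=fit(ds,obs,0,[.5,-.05,-.3]); print("clip",q.round(4)); print(r.round(1).tolist())
A=lambda x,y:t(x,y,10/3,140,128); B=lambda x,y:t(x-400,y,2.5,365,130)
obs={"top":[((0,0,28),A(180,154)),((-150,110,0),A(90,391)),((-150,-110,0),A(378,312)),((90,110,8),A(24,93)),((90,-110,8),A(300,18))],
"scene":[((0,0,28),B(628,157)),((-150,110,0),B(590,10)),((-150,-110,0),B(412,118)),((90,110,8),B(786,183))]}
s,r=fit(ds,obs,.06,[.5,.3,.2]); print("shaft",s.round(4)); print(r.round(1).tolist())
np.save("poses.npy",[q,s])
for yaw in(q[2],q[2]+np.pi,q[2]-np.pi):print(ik([*q[:2],.15],quat(yaw)))
for yaw in(s[2],s[2]+np.pi):
  for x in(-.085-.04,-.04):
    p=place(s,[x*1000,0,0],.08);print(p,ik(p,quat(yaw)))
E
```

```text
clip [ 0.5638 -0.1525 -0.3682]
[[0.3, 0.1], [0.1, -0.3], [0.3, -0.5], [-0.0, -0.4], [-0.1, -0.4], [0.4, 0.1], [-0.2, -0.3], [0.2, -0.6]]
shaft [0.5975 0.1962 0.2789]
[[0.4, -0.2], [-0.4, 0.5], [0.4, -0.4], [-0.7, -0.5], [0.4, -0.6], [0.1, 0.2], [-0.4, -1.0], [-1.5, -1.6], [2.0, -0.0]]
[-3.26903084e-01  4.23851195e-01  1.48555956e+00 -4.44089210e-16
  1.23218190e+00  1.61211379e+00]
[-0.32690308  0.4238512   1.48555956  0.          1.2321819  -1.52947886]
[-0.32690308  0.4238512   1.48555956  0.          1.2321819  -1.52947886]
[0.47735415 0.1617471  0.08      ] [ 2.54017983e-01  3.44683970e-01  1.77901375e+00 -4.44089210e-16
  1.01789493e+00  1.54595268e+00]
[0.55907055 0.18514432 0.08      ] [ 2.57610640e-01  5.12584190e-01  1.53114577e+00 -4.44089210e-16
  1.09786269e+00  1.54954534e+00]
[0.47735415 0.1617471  0.08      ] [ 0.25401798  0.34468397  1.77901375  0.          1.01789493 -1.59563997]
[0.55907055 0.18514432 0.08      ] [ 0.25761064  0.51258419  1.53114577  0.          1.09786269 -1.59204731]
```

```bash
python3 - <<'E'
from h import *
q,s=np.load("poses.npy"); o=quat(q[2]); g=place(q,[-40,0,0],0)
bot.reach(g+[0,0,.12],o)
bot.servo_line(g+[0,0,.017],feed=.1)
gripper_to(0.0); st=bot.get_state(); print(st["gripper_width"]*94,st["grasp_force"],st["clock"])
bot.servo_line(g+[0,0,.15],feed=.15)
p=place(s,[-88-40,0,0],.06)
bot.reach(p+[0,0,.08],quat(s[2]))
st=bot.get_state(); print(st["gripper_width"]*94,st["grasp_force"],st["clock"],st["tool_pos"]-p)
d=cams(); cv2.imwrite("pics/h1.png",np.vstack([d["top"]["img"][100:260,120:370],d["scene"]["img"][110:270,300:550]]).repeat(2,0).repeat(2,1)[:600])
cv2.imwrite("pics/h1.png",np.hstack([cv2.resize(d["top"]["img"][100:260,130:290],(400,400)),cv2.resize(d["scene"]["img"][110:270,340:500],(400,400))]))
E
```

```text
13.774768259937817 29.999943673610687 4.775
13.766831554956818 29.999734461307526 6.9667 [ 0.00036398 -0.00074902  0.07990033]
```

View pics/h1.png

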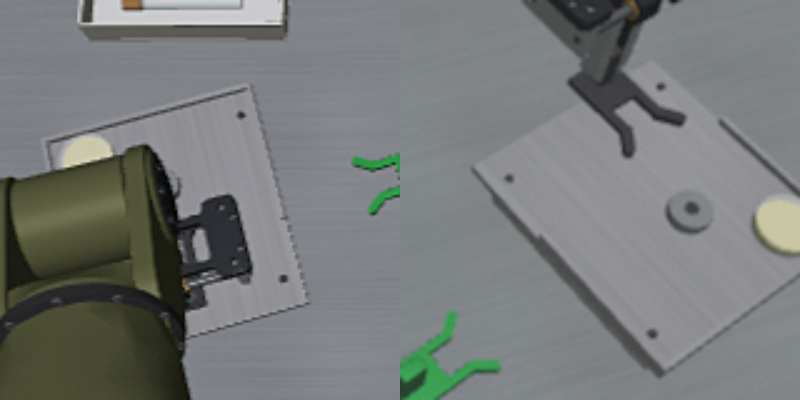

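The clip hangs level in the gripper. In the right half its mouth, at about (655,135), faces the shaft head at (690,210). Next I lower it to contact, then release and re-grip so it lies flat.

```bash
python3 - <<'E'
from h import *
q,s=np.load("poses.npy"); p=place(s,[-88-40,0,0],.06)
bot.servo_line(p+[0,0,.025],feed=.1)
c=bot.servo_line(p+[0,0,.011],feed=.02,until_force=4)
st=bot.get_state(); print(c,st["tool_pos"]-p,st["force"])
gripper_to(.4); bot.wait(.3)
z=bot.get_state()["tool_pos"]; bot.servo_line(p+[0,0,.017],feed=.05)
gripper_to(0.0); st=bot.get_state(); print(st["gripper_width"]*94,st["tool_pos"]-p,st["force"],st["clock"])
d=get_image("scene"); cv2.imwrite("pics/h2.png",cv2.resize(d["img"][110:260,340:540],(800,600)))
E
```

```text
True [1.89636260e-04 6.61052307e-05 1.67192095e-02] [0.94855779 0.55131334 2.99761973]
13.780954386602394 [-2.68672962e-06 -4.41584975e-06  1.69884782e-02] [0.3878772 0.2666968 0.1071583] 9.8667
```

View pics/h2.png

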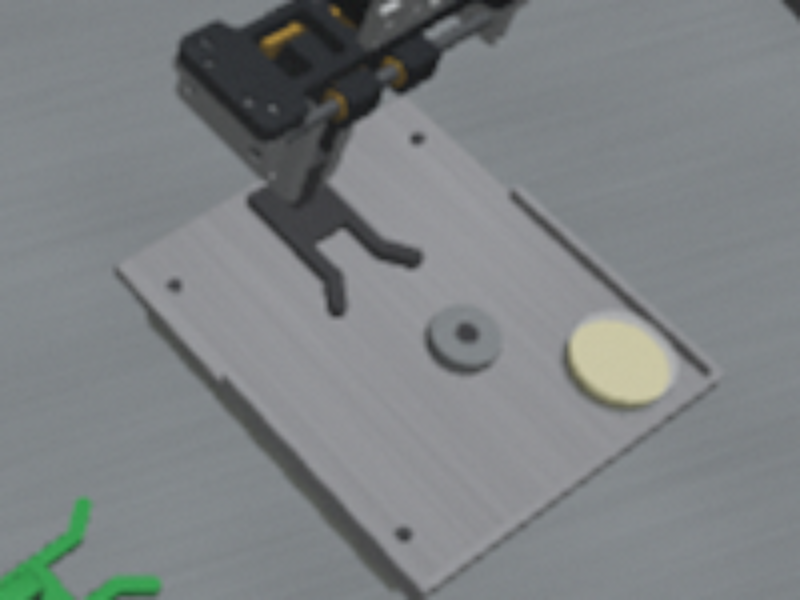

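The clip lies flat in front of the shaft: prong tips at (337,310) and (415,258), shaft head at (463,338). Now I push it along +x.

```bash
python3 - <<'E'
from h import *
q,s=np.load("poses.npy"); P=lambda x:place(s,[x-40,0,17],.06)
print(bot.servo_line(P(-12),feed=.05,until_force=12))
def rep():
    st=bot.get_state(); r=R.from_euler("z",-s[2]); print((r.apply(st["tool_pos"]-P(0))*1000).round(2),r.apply(st["force"]).round(1),st["torque"].round(2),st["clock"])
rep()
print(bot.servo_line(P(6),feed=.015,until_force=12)); rep()
d=get_image("scene"); cv2.imwrite("pics/h3.png",cv2.resize(d["img"][130:250,370:530],(800,600)))
E
```

```text
False
[-1.202e+01  1.000e-02 -1.000e-02] [ 1.  -0.9  0.3] [-0.01 -0.09 -0.03] 11.5833
True
[1.65 0.   0.02] [-2.7 -0.6  5.3] [-0.12  0.34 -0.02] 12.4667
```

View pics/h3.png

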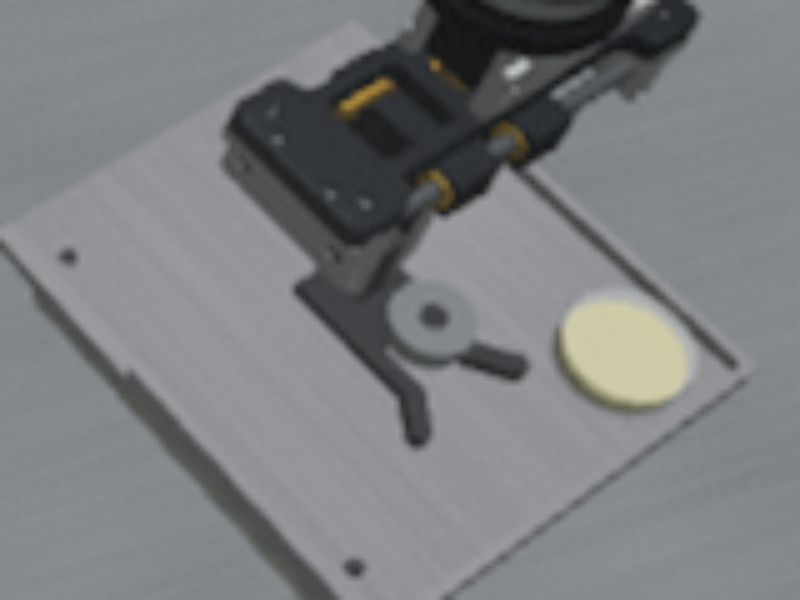

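The head sits over the slot with a prong on each side, and contact came at +1.6 mm, which matches home. I'll release so it settles, then re-grip and press once more to confirm.

```bash
python3 - <<'E'
from h import *
q,s=np.load("poses.npy"); P=lambda x,z=17:place(s,[x-40,0,z],.06); r=R.from_euler("z",-s[2])
def rep():
    st=bot.get_state(); print((r.apply(st["tool_pos"]-P(0))*1000).round(2),r.apply(st["force"]).round(1),st["gripper_width"]*94,st["clock"])
x0=r.apply(bot.get_state()["tool_pos"]-P(0))[0]*1000
gripper_to(.4); bot.wait(.2); gripper_to(0.0); rep()
print(bot.servo_line(P(x0+4),feed=.01,until_force=15)); rep()
gripper_to(.5); bot.wait(.2); rep()
bot.servo_line(P(x0,140),feed=.15)
bot.reach([.40,-.2,.25],quat(s[2])); bot.wait(.3)
ds=cams(); a=ds["top"]["img"][130:250,140:260]; b=ds["scene"]["img"][145:235,400:490]
cv2.imwrite("pics/f.png",np.hstack([cv2.resize(a,(400,400),interpolation=2),cv2.resize(b,(400,400),interpolation=2)]))
# expected outline at home, for comparison
for n,(ox,oy,k,dx) in {"top":(140,130,400/120,0),"scene":(400,145,400/90,400)}.items():
    print(n,((proj(ds[n],place(s,[(-52,22,8),(-52,-22,8),(36,28,8),(36,-28,8),(0,0,28)],.06))-[ox,oy])*k+[dx,0]).round().tolist())
E
```

```text
[ 1.29 -0.   -0.45] [ 0.8 -0.5  0.4] 13.941978457623247 13.7833
True
[ 1.42  0.01 -0.44] [-2.5  1.   5.1] 14.031688969269897 14.0583
[ 1.16  0.03 -1.02] [ 0.4 -0.5  0.6] 47.2858229233813 14.95
top [[173.0, 225.0], [231.0, 209.0], [140.0, 120.0], [212.0, 100.0], [180.0, 146.0]]
scene [[592.0, 138.0], [527.0, 180.0], [732.0, 260.0], [647.0, 318.0], [649.0, 212.0]]
```

View pics/f.png

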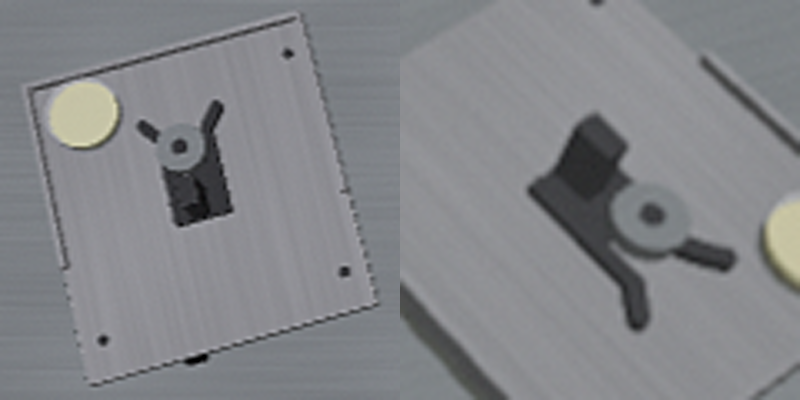

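The clip lies flat around the neck, with its back corners at (178,228) and (231,211), close to the predicted home outline at (173,225) and (231,209). Both pushes stopped hard at the same spot, so I'm handing in.

```bash
python3 -c "
from workcell import *
print(bot.get_state()['clock'],bot.finish_job())"
```

```text
the job is handed in; nothing more can be done
17.875 None
```

The larger clip is fully home in the groove under the shaft's head and released, the smaller clip was left untouched, and the job was handed in at 17.9 s; no verdict came back.

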